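Seat the keyed filter cartridge and close the guard

TASK

The filter cartridge of the check station is lying on the rim of its socket, turned the wrong way. Swing the clear guard up past upright, turn the cartridge until its three lugs stand over their notches and press it gently down until it is fully home with the lugs flush in the rim; then close the guard completely and let go. Leave the other things on the bench where they are.

Things in the scene. Friction and masses are not known exactly. Their poses are not given: they have to be found in the camera images.
- station: Fixed check station: grey base plate 150 (x) by 172 (y) by 12 mm with an aluminium socket ring on it. Origin on the bench under the ring's centre, z up. Two hinge posts on the +y side (72 mm from the centre, 76 mm high), two stop posts 66 mm high on the -y side (62 mm from the centre); both pairs 66 mm to either side in x.
- socket (a point): Centre of the socket ring at its rim, 38 mm above the bench. Ring: inner diameter 64, outer 104 mm. Three straight-sided notches, 10 mm deep, cut through the rim, seen from above at 0 degrees (the station's +x; 29 mm wide), 130 and 230 degrees counter-clockwise (21 mm wide each).
- seat_top (a point): Centre of the top of the rubber seat pad inside the ring; at the start 30 mm above the bench, under the cartridge. It bears the cartridge's weight by friction, so an aligned cartridge does not fall by itself; pressed with about 5 to 10 N the cartridge sinks 10 mm with the pad, and stays down.
- cartridge: Loose black round part, 0.3 kg: hub 60 mm across, 18 mm high. Three lugs reach 47 mm from the axis at 0 degrees (its +x; 24 mm wide), 130 and 230 degrees counter-clockwise (16 mm wide), from 8 to 18 mm high. On top a cross bar along its x: 64 mm long, 14 wide, from 18 to 42 mm high. Origin: centre of the underside, z up; at the start 30 mm above the bench, lugs on the rim.
- cartridge_bar (a point): Top middle of the cartridge's cross bar, 42 mm above its origin; same axes. At the start it is turned 26 to 75 degrees counter-clockwise (from above) from its seat. Seated: its x along the station's x (the only way it fits; play about 3 degrees either way, 2 mm sideways) and the cartridge's origin 20 mm above the bench.
- guard (a joint): Clear guard's angle, rad: 0 closed (level, 66 to 72 mm above the bench), 1.57 upright, 2.2 fully open, leaning back. The free edge is on the station's -y side; the hinge line is along the station's x. Stiff hinge: stays where left, about 2 to 3 N at the handle moves it. Starts ajar; cannot close over a cartridge standing on the rim.
- guard_hinge (a point): Middle of the guard's hinge line, 72 mm from the station's centre toward its +y, 69 mm above the bench.
- guard_handle (a point): Middle of the guard's handle: a dark round bar 12 mm thick and 90 mm long, parallel to the hinge and 164 mm from it, in the plane of the guard, with an open gap of 24 mm between it and the guard's edge. It can be pinched from above at any angle of the guard and turns in the grip.
- tape_amber: Roll of amber tape lying flat, 84 mm across, 19 mm high; bystander. Origin at the centre of its underside.
- uv_meter: Flat round white meter with a small display, 100 mm across, 16 mm high; bystander. Origin at the centre of its underside.
- gauge_block: Aluminium block with two pins, 36 x 80 x 32 mm; bystander. Origin at the centre of its underside.

How it is judged:
By the outcome, as a careful person would: the job done as asked, in the order asked, and still so for the second after the job is handed in, with the robot touching nothing.
It also fails if it takes over 72 s, if anything falls off the work surface, if the arm or the gripper's body presses on something with over 40 N, if the wrist force passes 120 N, or if a joint passes its speed limit or range.

ROBOT

A 7-joint arm with a two-finger parallel gripper is mounted at the origin on a cart in front of the work surface, level with it; the furniture and walls round the work are solid. World frame = base frame: x ahead of the robot, y to its left, z up, the work surface at z = 0. Lengths are in m, angles in rad, forces in N, time in s.
With the tool pointing down it reaches from about 0.425 to 0.875 m from the base axis. Payload 9.9 kg.
Tool frame: the origin (TCP) lies midway between the tips of the shut fingers; the grasp point (between the pads) lies 19 mm behind it; z points along the fingers, y is the direction in which the jaws open and shut (so a half turn about z gives the same grasp; the last joint's range is limited). The gripper opens to 85 mm and grips with 20 to 120 N. Pads are 22 mm wide; open, the fingers measure 114 mm over their backs; the gripper's body (76 mm by 85 mm) begins 54 mm behind the grasp point. The pads swing forward as they close: fully open they stand 13 mm farther back than shut.
Start: joints at [1.031, 0.576, 0.025, 1.437, -0.015, 1.129, -0.057], TCP at [0.297, -0.606, 0.231] pointing down, gripper open.
Joint ranges: [-2.76, 2.76], [-0.34, 2.15], [-1.52, 1.57], [0.19, 2.46], [-1.09, 4.23], [0.17, 1.99], [-2.82, 2.82]. Speed limits (rad/s): [2.22, 2.22, 3.01, 3.01, 3.14, 3.14, 3.14].

INTERFACE

Orientations are given as a unit quaternion [w, x, y, z].
In Python, from station import manip gives the robot as it stands.
- The arm moves only by the tool move_arm, never from a script. Its arguments are lists of equal length, an entry for each row: "slide": the shift along the tool's x, y, z in mm, a list of three; "rot": the turn, a rotation vector about the tool's x, y, z in rad, a list of three; "hand": the closure in counts, from 0 (fully open) to 255 (shut). A call has 1 to 8 rows; each row shifts and turns the commanded pose from where the row before left it, along the tool's axes as they then stand; what a row does not reach is not made up. A row lasts 1/10 s, in which the tool goes at most 50 mm and 8.59 degrees, less where a joint would pass 70% of its speed; a pose out of reach is approached as far as the arm can. A call with a gripper value outside its range is refused whole. The fingers move at their own pace and stop on an object; "grip_force" is the grip in N (left out, the last holds). Time passes only in rows, so rows that do not move let the fingers close. It gives the time, the measured TCP pose, the force and the opening at its end, in the units of the state.
- manip.state(): the state, without advancing time (a new reading comes with each control period).
- manip.grab_frame(name): name is "side" or "top"; returns a dict with "pixels" (400x640x3 uint8, red, green, blue), "fx", "fy", "cx", "cy" (pixels), "rvec" (rotation vector, rad) and "tvec" (3), from world to camera coordinates, as OpenCV has them. Camera axes: x right, y down, z forward; pixel columns grow to the right and rows downward; lengths in m; the calibration is good to about 2 mm. A picture is of the moment at which its call begins. There is no depth.
- manip.sign_off(): hands the job in, once; it reports no verdict.
The state is a dict: "t": time; "q": joint angles; "joint_velocities": joint speeds; "effort": joint torques, N m; "ee_pos": TCP position; "orientation": TCP orientation; "contact_force": force on the tool from outside, world axes, zero at the start; "wrist_torque": the same for the moment, N m; "finger_gap": opening from 0.0 (shut) to 1.0 (fully open).
Only numpy, scipy, OpenCV 4.12 (cv2) and the standard library are available. Lean on these libraries where they do the work, as an engineer would, in place of code of your own. Each camera call takes 0.05 s, during which the arm holds its last target.

## Working session

There is one attempt and no reset: what is moved stays moved. The work goes in short steps, Python scripts to look and compute and a tool call to move; the robot and the scene stay as the last step left them, time stands still between calls to the robot, and variables do not carry over. Pictures are saved under pics/ and viewed, and the job is handed in when it is done.

Besides the shell and the picture viewer there is one more tool, called by a JSON object that holds its "api" and its "payload", one argument or row to a line. move_arm: Moves the arm, as the interface text tells. Its arguments: {"type":"object","properties":{"slide":{"type":"array","items":{"type":"array","items":{"type":"number"}}},"rot":{"type":"array","items":{"type":"array","items":{"type":"number"}}},"hand":{"type":"array","items":{"type":"number"}},"grip_force":{"type":"number"}},"required":["slide","rot","hand"]}

```bash
ls; mkdir -p pics
python3 - <<'E'
from station import manip
import cv2,numpy as np
print(manip.state())
for n in ("side","top"):
    f=manip.grab_frame(n); cv2.imwrite(f"pics/{n}0.png",f["pixels"][:,:,::-1]); 
    R=cv2.Rodrigues(np.array(f["rvec"]))[0]; print(n,f["fx"],f["fy"],f["cx"],f["cy"],R.round(3).tolist(),(-R.T@np.array(f["tvec"])).round(3))
E
```

```text
pics
{'t': 0.0, 'q': array([ 1.03121123,  0.57653266,  0.02483733,  1.43791814, -0.01501285,
        1.12899169, -0.05650281]), 'joint_velocities': array([ 0.00031658,  0.00059685, -0.00036546,  0.0007365 ,  0.00019348,
       -0.00059216, -0.00064993]), 'effort': array([ 1.00128796e-03, -7.65730476e+01,  2.25045249e+00, -2.85953039e+01,
        1.52713840e-02,  1.27561312e-02,  3.31295234e-05]), 'ee_pos': array([ 0.29692426, -0.60567735,  0.23043855]), 'orientation': array([-8.02325165e-04,  9.74140810e-01,  2.25940235e-01, -2.22996463e-04]), 'contact_force': array([-0.34695492, -0.91458515, -0.1981934 ]), 'wrist_torque': array([-0.03247391,  0.03078101, -0.00466127]), 'finger_gap': 1.0008435625610852}
side 447.81146437083856 447.81146437083856 322.6712618055748 199.89551622165854 [[1.0, -0.018, -0.013], [-0.022, -0.689, -0.725], [0.004, 0.725, -0.689]] [ 0.531 -0.918  0.895]
top 374.54719895258745 374.54719895258745 314.0103090429162 199.13490965344099 [[0.016, -1.0, -0.004], [-0.975, -0.015, -0.22], [0.22, 0.007, -0.975]] [ 0.305 -0.037  0.966]
```

View pics/side0.png

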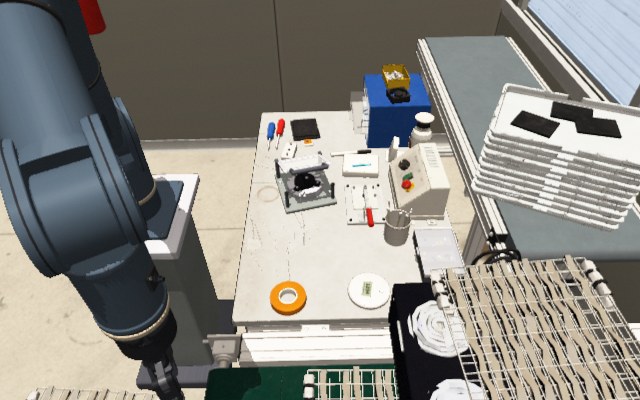

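View pics/top0.png

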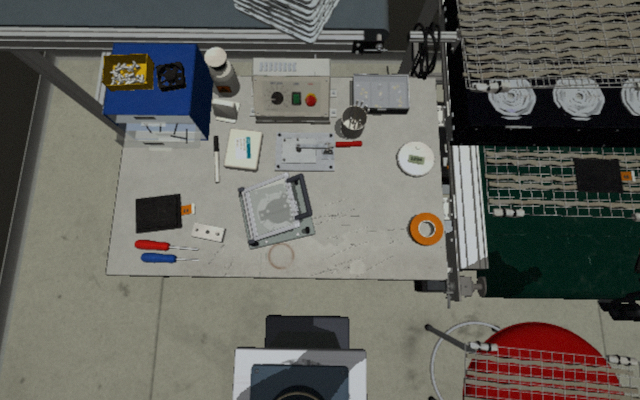

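```bash
cat > h.py <<'E'
import cv2,numpy as np
from station import manip
def cam(f): 
    R=cv2.Rodrigues(np.array(f["rvec"],float))[0]; t=np.array(f["tvec"],float).ravel()
    K=np.array([[f["fx"],0,f["cx"]],[0,f["fy"],f["cy"]],[0,0,1]]); return K,R,t
def onz(f,uv,z):
    K,R,t=cam(f); c=-R.T@t; d=R.T@np.linalg.solve(K,[uv[0],uv[1],1]); return c+d*(z-c[2])/d[2]
def proj(f,P):
    K,R,t=cam(f); return cv2.projectPoints(np.atleast_2d(np.array(P,float)),R,t,K,None)[0][:,0]
def tri(fs,uvs):
    A=[];b=[]
    for f,uv in zip(fs,uvs):
        K,R,t=cam(f); c=-R.T@t; d=R.T@np.linalg.solve(K,[uv[0],uv[1],1]); d/=np.linalg.norm(d)
        M=np.eye(3)-np.outer(d,d); A.append(M); b.append(M@c)
    return np.linalg.lstsq(np.vstack(A),np.hstack(b),rcond=None)[0]
def crop(f,x0,y0,x1,y1,s,name):
    im=f["pixels"][y0:y1,x0:x1,::-1]; cv2.imwrite(name,cv2.resize(np.ascontiguousarray(im),None,fx=s,fy=s,interpolation=cv2.INTER_CUBIC))
E
python3 - <<'E'
from h import *
f=manip.grab_frame("side"); crop(f,265,145,345,220,8,"pics/side1.png")
f=manip.grab_frame("top"); crop(f,230,165,325,255,6,"pics/top1.png")
E
```

```text
(no output)
```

View pics/side1.png

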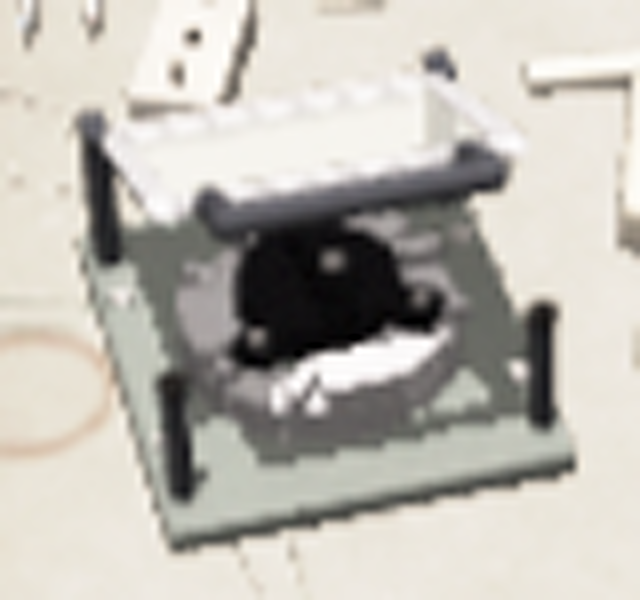

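View pics/top1.png

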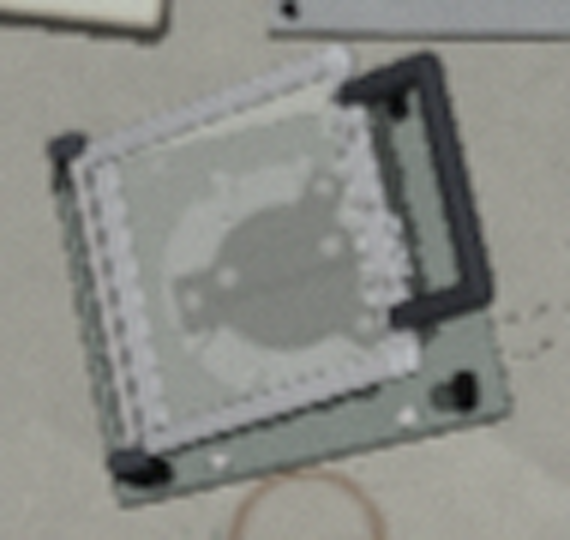

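```bash
cat > fit.py <<'E'
from h import *
from scipy.optimize import least_squares
fs=manip.grab_frame("side"); ft=manip.grab_frame("top")
S=lambda u,v:(265+u/8-.5,145+v/8-.5); T=lambda u,v:(230+u/6-.5,165+v/6-.5)
obs=[(fs,S(90,120),(-66,72,76)),(fs,S(437,62),(66,72,76)),(fs,S(173,380),(-66,-62,66)),(fs,S(541,310),(66,-62,66)),
(fs,S(175,545),(-75,-86,3)),(fs,S(572,465),(75,-86,6)),
(ft,T(68,145),(66,72,76)),(ft,T(128,460),(-66,72,76)),(ft,T(462,380),(-66,-62,66)),(ft,T(510,410),(-75,-86,12)),(ft,T(122,503),(-75,86,12))]
def tw(p,P): c,s=np.cos(p[2]),np.sin(p[2]); return np.array([p[0]+c*P[0]-s*P[1],p[1]+s*P[0]+c*P[1],P[2]])
def res(p): return np.concatenate([proj(f,tw(p,np.array(P)/1000))[0]-uv for f,uv,P in obs])
if __name__=="__main__":
    r=least_squares(res,[.45,0.0,.2]); print(r.x,np.degrees(r.x[2])); print(r.fun.reshape(-1,2).round(1))
    A=tri([fs,ft],[S(210,208),T(485,298)]);B=tri([fs,ft],[S(497,166),T(432,62)]); print(A,B)
    m=(A+B)/2; d=m-tw(r.x,np.array([0,.072,.069])); print("handle",m,"len",np.linalg.norm(A-B),"r",np.linalg.norm(d),"elev",np.degrees(np.arctan2(d[2],np.hypot(*d[:2]))))
    # bar/lug screws seen through guard, z~48mm
    for uv in [(192,300),(228,275),(330,243),(325,187),(368,322)]:
        for z in (.048,.072):
            w=onz(ft,T(*uv),z)[:2]-r.x[:2]; c,s=np.cos(r.x[2]),np.sin(r.x[2]); l=np.array([c*w[0]+s*w[1],-s*w[0]+c*w[1]]); print(uv,z,(l*1000).round(1),np.degrees(np.arctan2(l[1],l[0])).round(1))
E
python3 fit.py
```

```text
[0.48375753 0.06617337 0.25148431] 14.408989376803943
[[ 0.3  0.2]
 [ 0.3 -0.3]
 [-0.3 -0.2]
 [-0.1 -0.3]
 [-0.3  2. ]
 [ 1.3  0.8]
 [-1.1  0.1]
 [-0.5 -0.1]
 [-1.2  0.7]
 [ 1.3 -0. ]
 [ 0.1  0.2]]
[ 0.45479491 -0.02331995  0.152433  ] [ 0.54712639 -0.00126296  0.14885931]
handle [ 0.50096065 -0.01229145  0.15064616] len 0.09499675885560854 r 0.17280836441331512 elev 28.1945204825339
(192, 300) 0.048 [-3.5 35.9] 95.5
(192, 300) 0.072 [-8.6 33.6] 104.3
(228, 275) 0.048 [ 3.4 19.2] 80.1
(228, 275) 0.072 [-1.9 17.3] 96.3
(330, 243) 0.048 [  6.7 -25. ] -75.0
(330, 243) 0.072 [  1.4 -25.8] -87.0
(325, 187) 0.048 [ 30.7 -28.2] -42.6
(325, 187) 0.072 [ 24.7 -28.9] -49.5
(368, 322) 0.048 [-29.6 -33.1] -131.8
(368, 322) 0.072 [-34.  -33.7] -135.3
```

```bash
cat >> h.py <<'E'
ST=np.array([0.4838,0.0662,0.2515])
def loc(p):
    c,s=np.cos(ST[2]),np.sin(ST[2]); w=np.array(p[:2])-ST[:2]; return np.array([c*w[0]+s*w[1],-s*w[0]+c*w[1],p[2]])*1000
def st():
    s=manip.state(); q=s["orientation"]; from scipy.spatial.transform import Rotation as Ro
    R=Ro.from_quat([q[1],q[2],q[3],q[0]]).as_matrix()
    print("t %.2f loc"%s["t"],loc(s["ee_pos"]).round(1),"toolx yaw rel st %.2f deg"%(np.degrees(np.arctan2(R[1,0],R[0,0])-ST[2])),"z",R[:,2].round(3),"F",s["contact_force"].round(1),"gap",round(s["finger_gap"],3),"q",s["q"].round(2))
E
python3 -c "
from h import *
st()"
```

```text
t 0.30 loc [-348.1 -604.5  231. ] toolx yaw rel st 11.70 deg z [-0.     0.001 -1.   ] F [ 0.8 -0.4 -0.1] gap 1.003 q [ 1.03  0.58  0.02  1.44 -0.02  1.13 -0.06]
```

{"api": "move_arm", "payload": {
  "slide": [
    [0,0,0],
    [0,0,0],
    [20,-28,0],
    [27,-37,0],
    [27,-37,0],
    [27,-37,0],
    [27,-37,0],
    [27,-37,0]
  ],
  "rot": [
    [0,0,0.102],
    [0,0,0.102],
    [0,0,0],
    [0,0,0],
    [0,0,0],
    [0,0,0],
    [0,0,0],
    [0,0,0]
  ],
  "hand": [255,255,255,255,255,255,255,255]
}}

```text
t: 1.1
ee_pos: [0.3946, -0.3594, 0.2314]
orientation: [0.0, 0.992, 0.126, 0.0]
contact_force: [1.8, 0.3, 0.3]
finger_gap: -0.001
```

```bash
python3 -c "
from h import *
st()"
```

```text
t 1.10 loc [-192.3 -390.1  231.4] toolx yaw rel st 0.01 deg z [ 0. -0. -1.] F [1.8 0.3 0.3] gap -0.001 q [ 0.62  0.37  0.05  1.81 -0.02  0.96 -0.64]
```

{"api": "move_arm", "payload": {
  "slide": [
    [27,-38,0],
    [27,-38,0],
    [27,-38,0],
    [27,-38,0],
    [27,-38,15],
    [27,-38,30],
    [28,-38,40],
    [2,0,10]
  ],
  "rot": [
    [0,0,0],
    [0,0,0],
    [0,0,0],
    [0,0,0],
    [0,0,0],
    [0,0,0],
    [0,0,0],
    [0,0,0]
  ],
  "hand": [255,255,255,255,255,255,255,255]
}}

```text
t: 1.9
ee_pos: [0.5093, -0.0623, 0.1445]
orientation: [-0.002, 0.992, 0.129, -0.001]
contact_force: [-0.7, -0.1, 0.8]
finger_gap: 0.002
```

Run:
```python
from h import *
st()
a=manip.grab_frame("side"); b=manip.grab_frame("top")
A=cv2.resize(a["pixels"][120:240,240:370,::-1],None,fx=3,fy=3);B=cv2.resize(b["pixels"][150:270,220:350,::-1],None,fx=3,fy=3)
cv2.imwrite("pics/p2.png",np.hstack([A,B]))
```

```text
t 1.90 loc [  -7.3 -130.8  144.5] toolx yaw rel st 0.47 deg z [-0.002  0.003 -1.   ] F [-0.7 -0.1  0.8] gap 0.002 q [ 0.06  0.44 -0.04  1.97  0.02  0.73 -1.31]
```

View pics/p2.png

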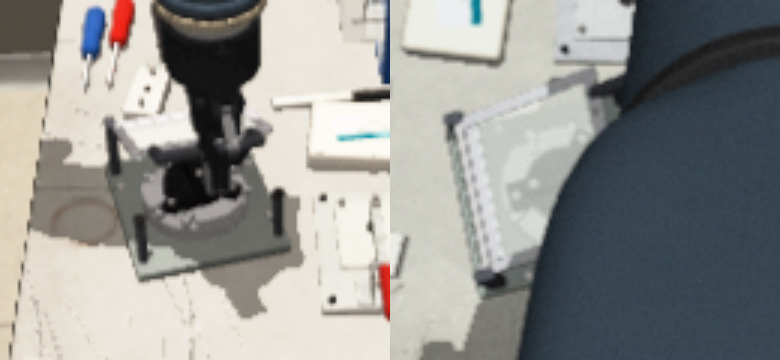

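{"api": "move_arm", "payload": {
  "slide": [
    [2,-16,2],
    [2,-16,2],
    [0,-10,-13],
    [0,-10,-13],
    [0,-10,-13],
    [0,-11,-9],
    [0,-11,-9],
    [0,-11,-9]
  ],
  "rot": [
    [0,0,0],
    [0,0,0],
    [0,0,0],
    [0,0,0],
    [0,0,0],
    [0,0,0],
    [0,0,0],
    [0,0,0]
  ],
  "hand": [255,255,255,255,255,255,255,255]
}}

```text
t: 2.8
ee_pos: [0.4888, 0.0249, 0.2101]
orientation: [0.0, 0.992, 0.125, 0.0]
contact_force: [0.5, 0.4, 0.8]
finger_gap: -0.001
```

Run:
```python
from h import *
st()
a=manip.grab_frame("side"); b=manip.grab_frame("top")
A=cv2.resize(a["pixels"][120:240,240:370,::-1],None,fx=3,fy=3);B=cv2.resize(b["pixels"][150:270,220:350,::-1],None,fx=3,fy=3)
cv2.imwrite("pics/p3.png",np.hstack([A,B]))
```

```text
t 2.80 loc [ -5.4 -41.3 210.1] toolx yaw rel st -0.02 deg z [ 0.001 -0.    -1.   ] F [0.5 0.4 0.8] gap -0.001 q [-0.11  0.33 -0.05  1.94  0.02  0.87 -1.49]
```

View pics/p3.png

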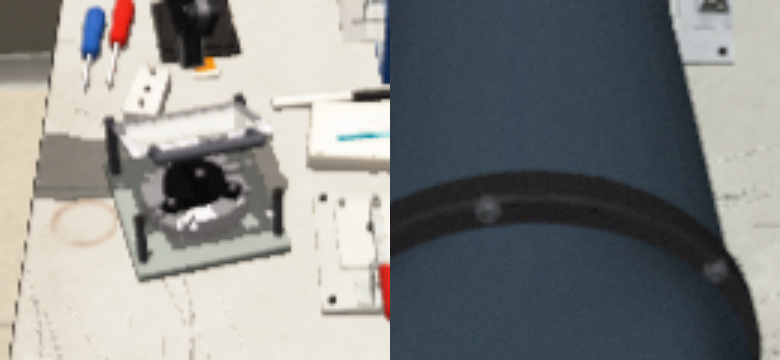

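{"api": "move_arm", "payload": {
  "slide": [
    [1,30,-4],
    [2,32,0],
    [2,28,10],
    [0,0,25],
    [0,0,30],
    [0,0,25],
    [0,0,0],
    [0,0,0]
  ],
  "rot": [
    [0,0,0],
    [0,0,0],
    [0,0,0],
    [0,0,0],
    [0,0,0],
    [0,0,0],
    [0,0,0],
    [0,0,0]
  ],
  "hand": [255,255,255,255,255,255,255,255]
}}

```text
t: 3.7
ee_pos: [0.5161, -0.0616, 0.1229]
orientation: [-0.0, 0.992, 0.125, -0.001]
contact_force: [0.2, 0.4, -0.3]
finger_gap: 0.0
```

Run:
```python
from h import *
st()
```

```text
t 3.70 loc [  -0.5 -131.8  122.9] toolx yaw rel st 0.00 deg z [-0.001 -0.    -1.   ] F [ 0.2  0.4 -0.3] gap 0.0 q [ 0.05  0.48 -0.03  1.98  0.02  0.69 -1.31]
```

{"api": "move_arm", "payload": {
  "slide": [
    [0,-15,0],
    [0,-12,0],
    [0,-12,0],
    [0,-8,-6],
    [0,0,0]
  ],
  "rot": [
    [0,0,0],
    [0,0,0],
    [0,0,0],
    [0,0,0],
    [0,0,0]
  ],
  "hand": [255,255,255,255,255]
}}

```text
t: 4.2
ee_pos: [0.507, -0.0223, 0.1321]
orientation: [0.004, 0.992, 0.123, 0.003]
contact_force: [1.8, -29.3, 16.9]
finger_gap: 0.001
```

Run:
```python
from h import *
st()
a=manip.grab_frame("side")
cv2.imwrite("pics/p4.png",cv2.resize(a["pixels"][120:240,240:370,::-1],None,fx=4,fy=4))
```

```text
t 4.20 loc [  0.5 -91.5 132.1] toolx yaw rel st -0.28 deg z [ 0.007 -0.008 -1.   ] F [  1.8 -29.3  16.9] gap 0.001 q [-0.04  0.45 -0.02  2.01  0.02  0.68 -1.4 ]
```

View pics/p4.png

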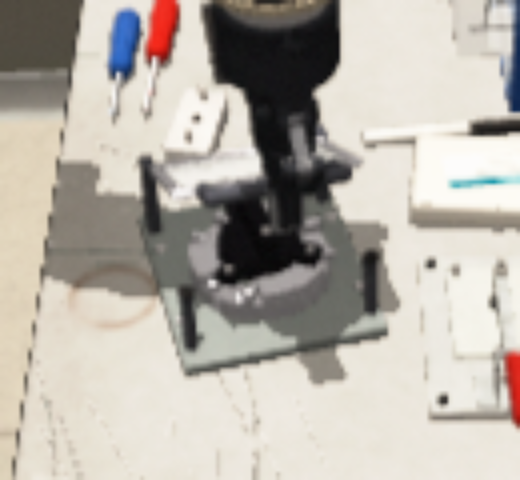

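{"api": "move_arm", "payload": {
  "slide": [
    [0,15,0],
    [0,15,0],
    [0,10,15],
    [0,0,15],
    [0,0,0]
  ],
  "rot": [
    [0,0,0],
    [0,0,0],
    [0,0,0],
    [0,0,0],
    [0,0,0]
  ],
  "hand": [255,255,255,255,255]
}}

```text
t: 4.75
ee_pos: [0.5135, -0.0542, 0.0976]
orientation: [-0.001, 0.992, 0.126, -0.001]
contact_force: [-0.5, 0.9, 0.0]
finger_gap: 0.003
```

Run:
```python
from h import *
st()
a=manip.grab_frame("side")
cv2.imwrite("pics/p5.png",cv2.resize(a["pixels"][140:220,260:340,::-1],None,fx=7,fy=7,interpolation=cv2.INTER_CUBIC))
c,s=np.cos(ST[2]),np.sin(ST[2])
for th in (15,20,25,28,32,36):
  t=np.radians(th)
  for x in (-.045,.045):
    y=.072-.164*np.cos(t); z=.069+.164*np.sin(t)
    uv=proj(a,[ST[0]+c*x-s*y,ST[1]+s*x+c*y,z])[0]; print(th,x,uv.round(1),((uv-[260,140]+.5)*7).round(0))
```

```text
t 4.75 loc [  -1.2 -124.    97.6] toolx yaw rel st 0.03 deg z [-0.003  0.001 -1.   ] F [-0.5  0.9  0. ] gap 0.003 q [ 0.03  0.51 -0.03  2.01  0.02  0.62 -1.33]
15 -0.045 [294.3 183.7] [244. 309.]
15 0.045 [327.1 177.4] [473. 265.]
20 -0.045 [293.7 178.7] [239. 275.]
20 0.045 [326.6 172.5] [470. 231.]
25 -0.045 [292.9 173.6] [234. 239.]
25 0.045 [326.  167.4] [465. 196.]
28 -0.045 [292.4 170.4] [230. 217.]
28 0.045 [325.6 164.3] [463. 174.]
32 -0.045 [291.7 166.2] [226. 187.]
32 0.045 [325.  160.1] [458. 144.]
36 -0.045 [291.  161.8] [220. 156.]
36 0.045 [324.3 155.8] [453. 114.]
```

View pics/p5.png

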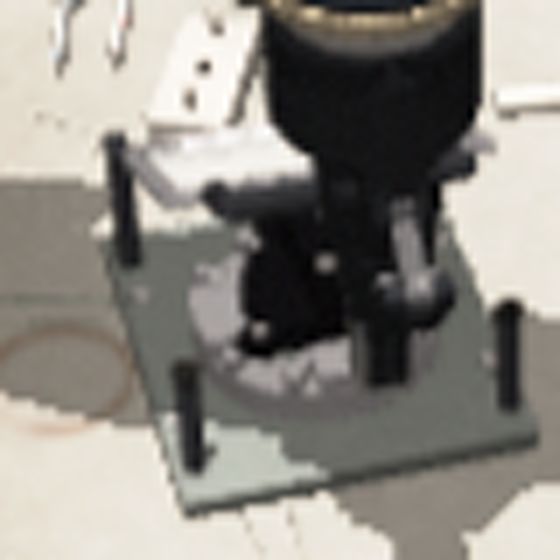

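{"api": "move_arm", "payload": {
  "slide": [
    [0,-14,-15],
    [0,-14,-15],
    [0,-5,-2],
    [0,-10,-12],
    [0,-10,-12],
    [0,-11,-11],
    [0,-12,-10],
    [0,-12,-9]
  ],
  "rot": [
    [0,0,0],
    [0,0,0],
    [0,0,0],
    [0,0,0],
    [0,0,0],
    [0,0,0],
    [0,0,0],
    [0,0,0]
  ],
  "hand": [255,255,255,255,255,255,255,255]
}}

```text
t: 5.6
ee_pos: [0.495, 0.0273, 0.1875]
orientation: [0.002, 0.992, 0.124, 0.003]
contact_force: [2.8, -8.0, 7.8]
finger_gap: -0.004
```

Run:
```python
from h import *
st()
a=manip.grab_frame("side")
cv2.imwrite("pics/p6.png",cv2.resize(a["pixels"][120:220,260:340,::-1],None,fx=5,fy=5,interpolation=cv2.INTER_CUBIC))
```

```text
t 5.60 loc [  1.1 -40.5 187.5] toolx yaw rel st -0.20 deg z [ 0.006 -0.003 -1.   ] F [ 2.8 -8.   7.8] gap -0.004 q [-0.14  0.36 -0.02  1.97  0.02  0.81 -1.49]
```

View pics/p6.png

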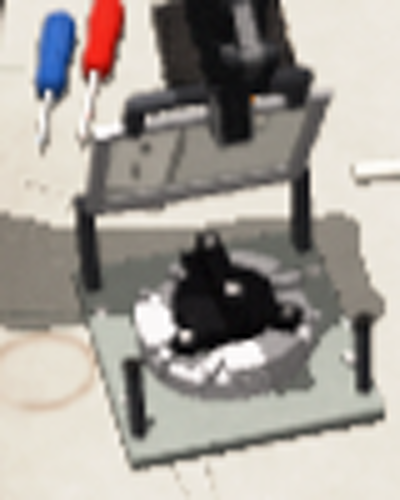

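{"api": "move_arm", "payload": {
  "slide": [
    [0,-18,-10],
    [0,-19,-8],
    [0,-20,-6],
    [0,-20,-4],
    [0,-20,-1],
    [0,-20,1],
    [0,-20,3],
    [0,-20,5]
  ],
  "rot": [
    [0,0,0],
    [0,0,0],
    [0,0,0],
    [0,0,0],
    [0,0,0],
    [0,0,0],
    [0,0,0],
    [0,0,0]
  ],
  "hand": [255,255,255,255,255,255,255,255]
}}

```text
t: 6.45
ee_pos: [0.4533, 0.183, 0.2052]
orientation: [0.0, 0.992, 0.126, 0.0]
contact_force: [0.5, -2.1, -1.9]
finger_gap: -0.004
```

Run:
```python
from h import *
st()
a=manip.grab_frame("side")
cv2.imwrite("pics/p7.png",cv2.resize(a["pixels"][120:220,260:340,::-1],None,fx=5,fy=5,interpolation=cv2.INTER_CUBIC))
```

```text
t 6.45 loc [ -0.4 120.7 205.2] toolx yaw rel st 0.03 deg z [ 0.001 -0.    -1.   ] F [ 0.5 -2.1 -1.9] gap -0.004 q [-0.43  0.33 -0.07  1.95  0.03  0.86 -1.83]
```

View pics/p7.png

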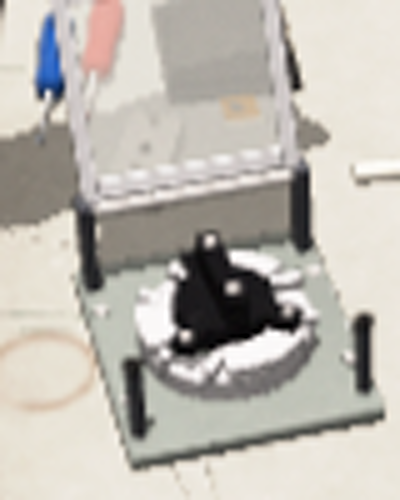

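{"api": "move_arm", "payload": {
  "slide": [
    [0,-12,6],
    [0,-4,0],
    [0,30,-15],
    [0,45,-15],
    [0,45,0],
    [0,48,0],
    [0,48,0],
    [0,48,0]
  ],
  "rot": [
    [0,0,0],
    [0,0,0],
    [0,0,0],
    [0,0,0],
    [0,0,0],
    [0,0,0],
    [0,0,0],
    [0,0,0]
  ],
  "hand": [255,255,255,255,255,255,0,0]
}}

```text
t: 7.3
ee_pos: [0.5155, -0.0599, 0.2294]
orientation: [0.0, 0.992, 0.125, 0.0]
contact_force: [1.2, 0.5, 0.1]
finger_gap: 0.331
```

{"api": "move_arm", "payload": {
  "slide": [
    [0,48,0],
    [0,48,0],
    [0,48,0],
    [0,48,0]
  ],
  "rot": [
    [0,0,0],
    [0,0,0],
    [0,0,0],
    [0,0,0]
  ],
  "hand": [0,0,0,0]
}}

```text
t: 7.7
ee_pos: [0.5632, -0.2459, 0.2292]
orientation: [0.0, 0.992, 0.125, 0.0]
contact_force: [0.5, 0.7, -1.0]
finger_gap: 0.995
```

Run:
```python
from h import *
st()
a=manip.grab_frame("side");b=manip.grab_frame("top")
crop(a,265,125,345,215,6,"pics/s8.png"); crop(b,230,165,325,255,6,"pics/t8.png")
```

```text
t 7.70 loc [  -0.8 -322.   229.2] toolx yaw rel st -0.01 deg z [ 0.001  0.    -1.   ] F [ 0.5  0.7 -1. ] gap 0.995 q [ 0.3   0.49  0.05  1.61 -0.03  1.04 -0.96]
```

View pics/s8.png

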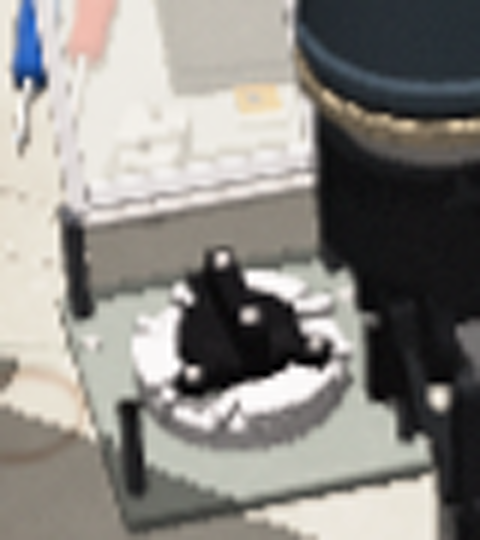

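View pics/t8.png

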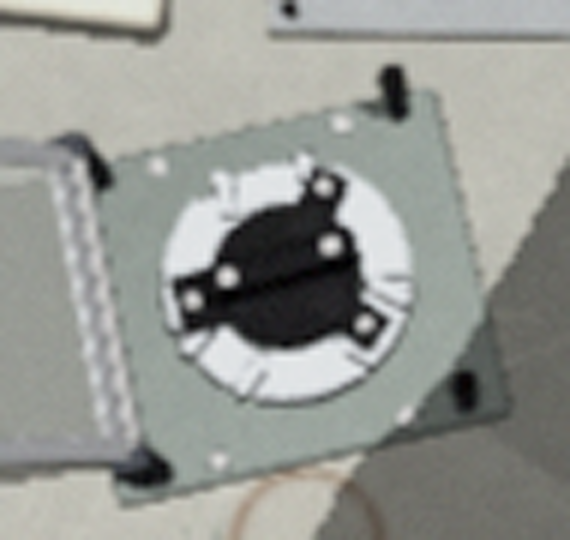

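Run:
```python
from h import *
b=manip.grab_frame("top")
p=b["pixels"][185:240,252:304].astype(float)
g=np.clip((p-150)/105,0,1)**2*255
cv2.imwrite("pics/t9.png",cv2.resize(g[:,:,::-1].astype(np.uint8),None,fx=10,fy=10,interpolation=cv2.INTER_CUBIC))
# project station features
c,s=np.cos(ST[2]),np.sin(ST[2])
def P(r,a,z): 
    a=np.radians(a);x,y=r*np.cos(a)/1000,r*np.sin(a)/1000
    return ((proj(b,[ST[0]+c*x-s*y,ST[1]+s*x+c*y,z/1000])[0]-[252,185]+.5)*10).round(0)
for a in (0,130,230): print("notch",a,P(52,a,38),P(32,a,38))
print("centre rim",P(0,0,38),[P(52,a,38).tolist() for a in (0,90,180,270)])
st()
```

```text
notch 0 [199.  67.] [215. 141.]
notch 130 [115. 425.] [164. 362.]
notch 230 [425. 352.] [355. 317.]
centre rim [242. 261.] [[199.0, 67.0], [40.0, 308.0], [286.0, 460.0], [443.0, 214.0]]
t 7.85 loc [  -2.1 -323.9  228.5] toolx yaw rel st -0.34 deg z [-0.    -0.002 -1.   ] F [-0.8  1.5 -0.5] gap 1.004 q [ 0.3   0.49  0.05  1.61 -0.03  1.04 -0.96]
```

View pics/t9.png

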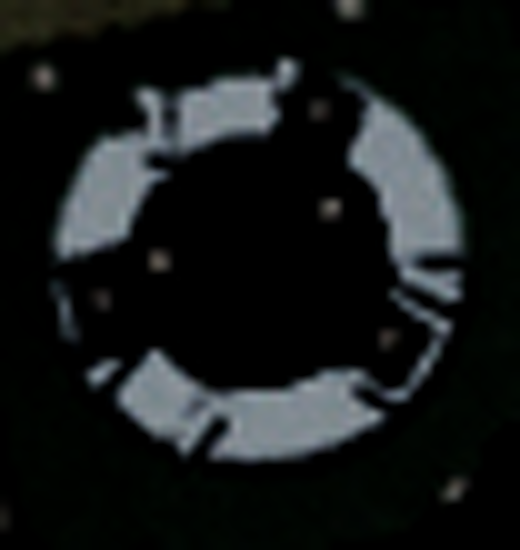

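```bash
python3 - <<'E'
from h import *
a=manip.grab_frame("side");b=manip.grab_frame("top")
def T(u,v): return (252+u/10-.5,185+v/10-.5)
def S(u,v): return (265+u/6-.5,125+v/6-.5)
rim=[onz(b,T(u,v),.038)[:2] for u,v in [(55,250),(75,180),(225,75),(390,105),(440,160),(462,230),(260,462),(310,455),(210,455)]]
rim=np.array(rim); A=np.c_[2*rim,np.ones(len(rim))]; x=np.linalg.lstsq(A,(rim**2).sum(1),rcond=None)[0]; C=x[:2]; print("ring",C,np.sqrt(x[2]+C@C))
L=[tri([b,a],[T(*p),S(*q)]) for p,q in [((102,299),(222,257)),((319,109),(318,345)),((390,338),(190,375)),((331,208),(250,315))]]
for l in L: print("tri",l.round(4))
Q=[onz(b,T(*p),.048)[:2] for p in [(102,299),(319,109),(390,338)]]
A=np.c_[2*np.array(Q),np.ones(3)]; x=np.linalg.lstsq(A,(np.array(Q)**2).sum(1),rcond=None)[0]; c=x[:2]; print("cart axis",c,"r",np.sqrt(x[2]+c@c))
for q in Q: print(np.degrees(np.arctan2(*(q-c)[::-1])).round(1))
B=[onz(b,T(*p),.072)[:2] for p in [(160,261),(331,208)]]; d=B[0]-B[1]; print("bar",(B[0]+B[1])/2,np.linalg.norm(d),np.degrees(np.arctan2(d[1],d[0])))
for e in [((155,110),(285,75)),((105,372),(205,435)),((448,285),(378,405))]:
    m=(onz(b,T(*e[0]),.038)+onz(b,T(*e[1]),.038))[:2]/2-C; print("notch",np.degrees(np.arctan2(m[1],m[0])).round(1))
# base-plate edges
E
python3 - <<'E'
import sys; sys.path.insert(0,'.')
from h import *
b=manip.grab_frame("top"); crop(b,240,170,325,255,9,"pics/t10.png")
E
```

```text
ring [0.48393699 0.06152881] 0.0512654365534547
tri [0.4729 0.0986 0.0609]
tri [0.5217 0.0473 0.0486]
tri [0.4623 0.0273 0.0495]
tri [0.4907 0.0411 0.0738]
cart axis [0.48389001 0.06158454] r 0.03994847787316815
107.8
-21.1
-121.6
bar [0.48385978 0.06181175] 0.04341274823914608 108.53632895424558
notch 15.4
notch 145.7
notch -118.1
```

View pics/t10.png

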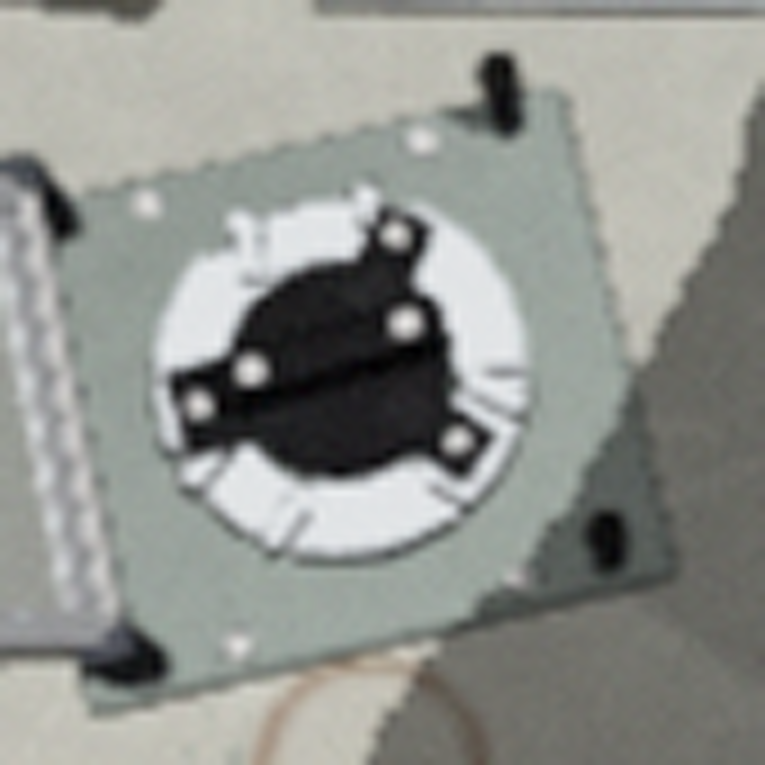

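```bash
sed -i 's/^ST=.*/ST=np.array([0.4839,0.0615,0.2515])/' h.py
python3 - <<'E'
from h import *
b=manip.grab_frame("top")
T=lambda u,v:(240+u/9-.5,170+v/9-.5)
def yaw(p,q,z,off): d=onz(b,T(*q),z)-onz(b,T(*p),z); print(round(np.degrees(np.arctan2(d[1],d[0]))+off,1), round(np.hypot(*d[:2])*1000))
yaw((672,577),(95,713),.006,-90); yaw((560,92),(85,200),.012,-90); yaw((672,570),(562,95),.012,0)
yaw((130,660),(28,165),.076,0); yaw((605,525),(498,70),.066,0)
yaw((237,643),(148,203),.012,0); yaw((420,138),(148,203),.012,-90)
st()
E
```

```text
14.2 168
14.2 142
13.9 144
14.5 139
14.3 131
13.9 132
14.8 81
t 8.05 loc [   1.2 -313.6  229. ] toolx yaw rel st 0.12 deg z [ 0.     0.001 -1.   ] F [ 0.3  1.3 -0.2] gap 1.0 q [ 0.3   0.48  0.05  1.61 -0.03  1.04 -0.96]
```

{"api": "move_arm", "payload": {
  "slide": [
    [0,-40,0],
    [0,-40,0],
    [0,-40,0],
    [0,-40,0],
    [0,-40,0],
    [0,-40,0],
    [0,-40,0],
    [0,-36,0]
  ],
  "rot": [
    [0,0,0],
    [0,0,0],
    [0,0,0],
    [0,0,0],
    [0,0,0],
    [0,0,0],
    [0,0,0],
    [0,0,0]
  ],
  "hand": [130,130,130,130,130,130,130,130]
}}

```text
t: 8.85
ee_pos: [0.4831, 0.0658, 0.2294]
orientation: [-0.0, 0.992, 0.127, 0.0]
contact_force: [0.5, -0.3, 0.6]
finger_gap: 0.493
```

{"api": "move_arm", "payload": {
  "slide": [
    [0,0,0],
    [0,0,0],
    [0,0,10],
    [0,0,10],
    [0,0,10],
    [0,0,10],
    [0,0,10],
    [0,0,10]
  ],
  "rot": [
    [0,0,-0.137],
    [0,0,-0.137],
    [0,0,-0.137],
    [0,0,-0.137],
    [0,0,-0.137],
    [0,0,-0.137],
    [0,0,-0.137],
    [0,0,-0.137]
  ],
  "hand": [130,130,130,130,130,130,130,130]
}}

```text
t: 9.65
ee_pos: [0.4838, 0.0639, 0.169]
orientation: [0.0, 0.779, 0.627, 0.0]
contact_force: [-0.1, 0.6, -0.4]
finger_gap: 0.491
```

{"api": "move_arm", "payload": {
  "slide": [
    [0,0,10],
    [0,0,10],
    [0,0,10],
    [0,0,10],
    [0,0,0],
    [0,0,0]
  ],
  "rot": [
    [0,0,-0.137],
    [0,0,-0.137],
    [0,0,-0.137],
    [0,0,-0.137],
    [0,0,0],
    [0,0,0]
  ],
  "hand": [130,130,130,130,130,130]
}}

```text
t: 10.25
ee_pos: [0.4841, 0.0633, 0.1293]
orientation: [-0.0, 0.584, 0.811, 0.0]
contact_force: [1.0, 0.4, 1.0]
finger_gap: 0.491
```

Run:
```python
from h import *
st()
a=manip.grab_frame("side"); st()
crop(a,255,115,345,215,6,"pics/s11.png")
```

```text
t 10.25 loc [  0.6   1.7 129.3] toolx yaw rel st 94.06 deg z [ 0.  0. -1.] F [1.  0.4 1. ] gap 0.491 q [ 0.06  0.45 -0.4   2.04  0.27  0.7  -0.19]
t 10.30 loc [  0.9   1.5 129.5] toolx yaw rel st 94.06 deg z [ 0.001  0.    -1.   ] F [ 0.5 -0.2 -0.5] gap 0.488 q [ 0.06  0.45 -0.4   2.04  0.27  0.7  -0.19]
```

View pics/s11.png

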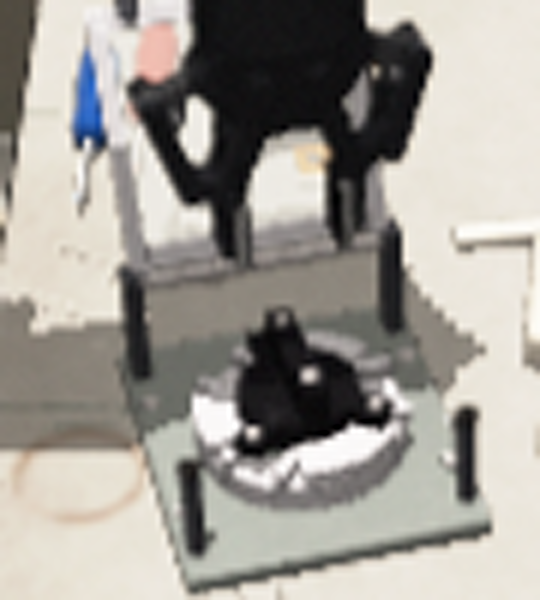

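{"api": "move_arm", "payload": {
  "slide": [
    [-1.5,-0.7,15],
    [0,0,20],
    [0,0,18],
    [0,0,12],
    [0,0,6],
    [0,0,5],
    [0,0,0]
  ],
  "rot": [
    [0,0,0],
    [0,0,0],
    [0,0,0],
    [0,0,0],
    [0,0,0],
    [0,0,0],
    [0,0,0]
  ],
  "hand": [130,130,130,130,130,130,130]
}}

```text
t: 11.0
ee_pos: [0.4842, 0.0611, 0.0529]
orientation: [-0.0, 0.584, 0.812, -0.0]
contact_force: [-1.1, -1.0, 0.3]
finger_gap: 0.491
```

Run:
```python
from h import *
st()
a=manip.grab_frame("side"); st()
crop(a,255,115,345,215,6,"pics/s12.png")
```

```text
t 11.00 loc [ 0.2 -0.5 52.9] toolx yaw rel st 94.19 deg z [-0. -0. -1.] F [-1.1 -1.   0.3] gap 0.491 q [ 0.    0.57 -0.33  2.11  0.36  0.51 -0.27]
t 11.05 loc [ 0.4 -0.5 53.2] toolx yaw rel st 94.20 deg z [ 0.  0. -1.] F [-0.3 -0.3  0.1] gap 0.489 q [ 0.    0.57 -0.33  2.11  0.36  0.51 -0.27]
```

View pics/s12.png

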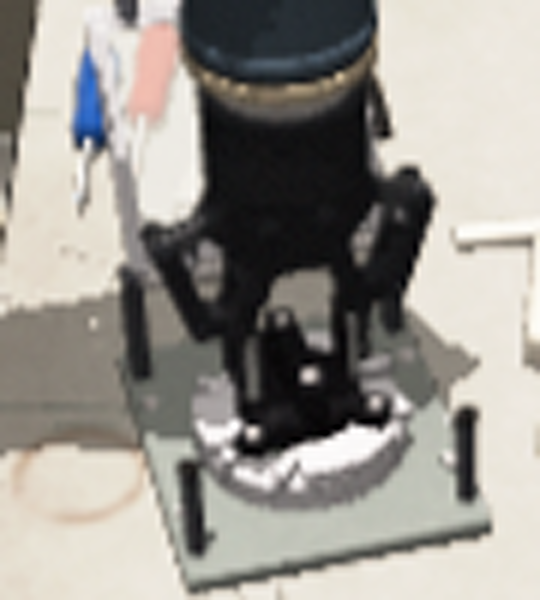

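Fingers straddle the bar (bar near (310,375), fingers at (240,380) and (355,370)). Close and grip.

{"api": "move_arm", "payload": {
  "slide": [
    [0,0,0],
    [0,0,0],
    [0,0,0],
    [0,0,0],
    [0,0,0]
  ],
  "rot": [
    [0,0,0],
    [0,0,0],
    [0,0,0],
    [0,0,0],
    [0,0,0]
  ],
  "hand": [255,255,255,255,255],
  "grip_force": 40
}}

```text
t: 11.55
ee_pos: [0.4846, 0.061, 0.0535]
orientation: [0.0, 0.584, 0.812, 0.0]
contact_force: [-1.4, 0.6, 6.6]
finger_gap: 0.149
```

Run:
```python
from h import *
st()
```

```text
t 11.55 loc [ 0.6 -0.7 53.5] toolx yaw rel st 94.19 deg z [ 0.001  0.    -1.   ] F [-1.4  0.6  6.6] gap 0.149 q [ 0.    0.57 -0.33  2.11  0.36  0.51 -0.27]
```

{"api": "move_arm", "payload": {
  "slide": [
    [0,0,-1.5],
    [0,0,0],
    [0,0,0],
    [0,0,0],
    [0,0,0],
    [0,0,0],
    [0,0,0]
  ],
  "rot": [
    [0,0,0],
    [0,0,0.1],
    [0,0,0.137],
    [0,0,0.137],
    [0,0,0.137],
    [0,0,0.137],
    [0,0,0.137]
  ],
  "hand": [255,255,255,255,255,255,255]
}}

```text
t: 12.25
ee_pos: [0.4839, 0.0609, 0.0543]
orientation: [-0.0, 0.851, 0.525, -0.0]
contact_force: [0.9, 0.1, -2.4]
finger_gap: 0.154
```

Run:
```python
from h import *
st()
a=manip.grab_frame("side")
crop(a,255,115,345,215,6,"pics/s13.png")
```

```text
t 12.25 loc [-0.2 -0.6 54.3] toolx yaw rel st 48.92 deg z [-0.001 -0.    -1.   ] F [ 0.9  0.1 -2.4] gap 0.154 q [-0.15  0.56 -0.1   2.12  0.12  0.47 -0.81]
```

View pics/s13.png

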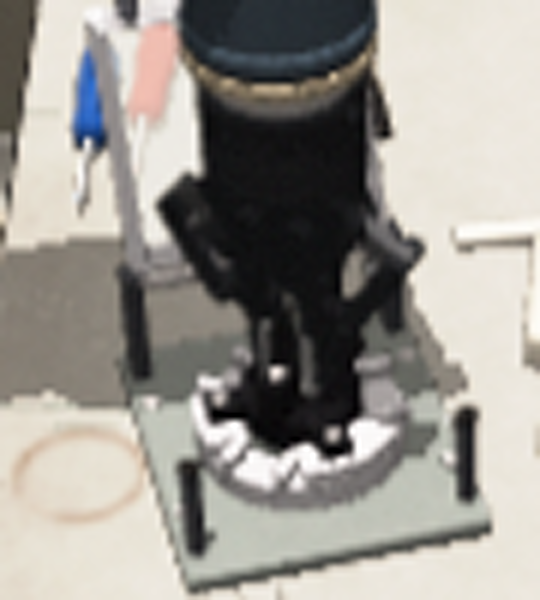

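{"api": "move_arm", "payload": {
  "slide": [
    [0,0,0],
    [0,0,0],
    [0,0,0],
    [0,0,0],
    [0,0,0],
    [0,0,0],
    [0,0,0],
    [0,0,0]
  ],
  "rot": [
    [0,0,0.137],
    [0,0,0.137],
    [0,0,0.137],
    [0,0,0.137],
    [0,0,0.137],
    [0,0,0.1],
    [0,0,0.07],
    [0,0,0]
  ],
  "hand": [255,255,255,255,255,255,255,255]
}}

```text
t: 13.1
ee_pos: [0.4833, 0.0619, 0.0541]
orientation: [-0.0, 0.992, 0.129, -0.001]
contact_force: [-2.2, 3.8, -2.3]
finger_gap: 0.154
```

Run:
```python
from h import *
st()
a=manip.grab_frame("side")
crop(a,275,150,335,205,10,"pics/s14.png")
st()
```

```text
t 13.10 loc [-0.5  0.5 54.1] toolx yaw rel st 0.40 deg z [-0.002  0.001 -1.   ] F [-2.2  3.8 -2.3] gap 0.154 q [-0.31  0.56  0.13  2.12 -0.16  0.46 -1.37]
t 13.15 loc [-0.6  0.5 54.1] toolx yaw rel st 0.51 deg z [-0.002  0.    -1.   ] F [-1.9  3.6 -2.3] gap 0.154 q [-0.31  0.56  0.13  2.12 -0.16  0.46 -1.37]
```

View pics/s14.png

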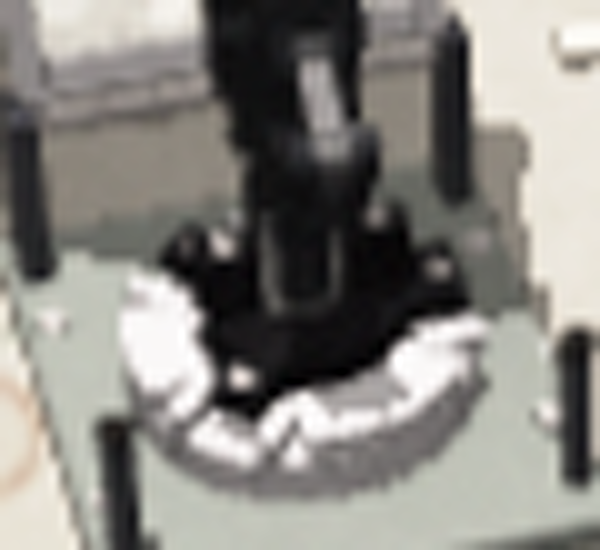

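Run:
```python
from h import *
a=manip.grab_frame("side")
# side-cam bias from known screws before (axis .4839,.0616 yaw108.4)
def P(yaw,da,z,r=.040): 
    t=np.radians(yaw+da); return proj(a,[.4839+r*np.cos(t),.0615+r*np.sin(t),z])[0]
obs={0:(265+222/6-.5,125+257/6-.5),230:(265+318/6-.5,125+345/6-.5),130:(265+190/6-.5,125+375/6-.5)}
bias=[]
for k,v in obs.items():
    d=np.array(v)-P(108.4,k,.048); print(k,d.round(2)); bias.append(d)
bias=np.mean(bias[1:],0)
now={0:(438,268),130:(222,243),230:(242,378)}
for y in (8,11,14.3,17,20):
    print(y,[((P(y,k,.0495)+bias-[275,150]+.5)*10).round(0).tolist() for k in (0,130,230)])
```

```text
0 [ 1.49 -3.61]
230 [ 0.45 -0.37]
130 [-0.42 -0.32]
8 [[433.0, 275.0], [196.0, 233.0], [220.0, 370.0]]
11 [[432.0, 270.0], [191.0, 236.0], [226.0, 373.0]]
14.3 [[430.0, 265.0], [186.0, 241.0], [233.0, 375.0]]
17 [[428.0, 261.0], [182.0, 244.0], [239.0, 377.0]]
20 [[426.0, 257.0], [178.0, 248.0], [246.0, 379.0]]
```

{"api": "move_arm", "payload": {
  "slide": [
    [-0.5,-0.7,0],
    [0,0,1.5],
    [0,0,1.5],
    [0,0,1.5],
    [0,0,0]
  ],
  "rot": [
    [0,0,0],
    [0,0,0],
    [0,0,0],
    [0,0,0],
    [0,0,0]
  ],
  "hand": [255,255,255,255,255]
}}

```text
t: 13.7
ee_pos: [0.4831, 0.0618, 0.0502]
orientation: [-0.0, 0.992, 0.129, -0.0]
contact_force: [-4.9, 4.7, 4.9]
finger_gap: 0.152
```

Run:
```python
from h import *
st()
```

```text
t 13.70 loc [-0.7  0.5 50.2] toolx yaw rel st 0.36 deg z [-0.001  0.001 -1.   ] F [-4.9  4.7  4.9] gap 0.152 q [-0.31  0.57  0.13  2.13 -0.16  0.45 -1.37]
```

{"api": "move_arm", "payload": {
  "slide": [
    [0.3,-0.3,1.5],
    [0,0,1.5],
    [0,0,1.5],
    [0,0,0]
  ],
  "rot": [
    [0,0,0],
    [0,0,0],
    [0,0,0],
    [0,0,0]
  ],
  "hand": [255,255,255,255]
}}

```text
t: 14.1
ee_pos: [0.4831, 0.0619, 0.0457]
orientation: [-0.0, 0.992, 0.128, -0.0]
contact_force: [-4.8, 2.7, 6.1]
finger_gap: 0.153
```

Run:
```python
from h import *
st()
a=manip.grab_frame("side")
crop(a,275,150,335,205,10,"pics/s15.png")
```

```text
t 14.10 loc [-0.7  0.5 45.7] toolx yaw rel st 0.34 deg z [-0.001  0.    -1.   ] F [-4.8  2.7  6.1] gap 0.153 q [-0.31  0.58  0.13  2.13 -0.16  0.44 -1.37]
```

View pics/s15.png

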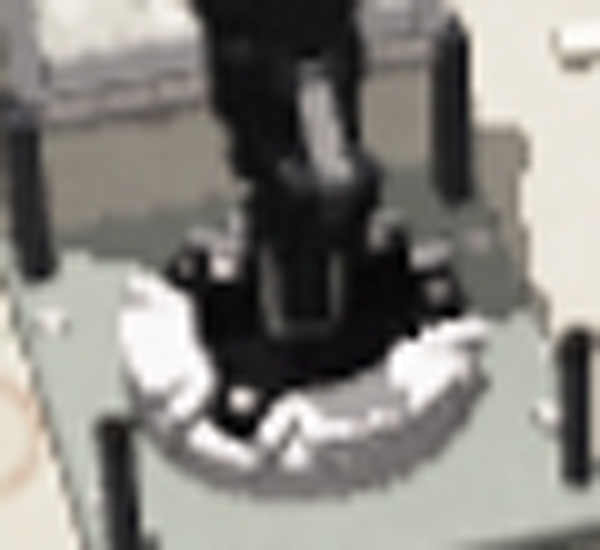

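{"api": "move_arm", "payload": {
  "slide": [
    [0.3,0,1.5],
    [0,0,1.5],
    [0,0,0.5],
    [0,0,0]
  ],
  "rot": [
    [0,0,0],
    [0,0,0],
    [0,0,0],
    [0,0,0]
  ],
  "hand": [255,255,255,255]
}}

```text
t: 14.55
ee_pos: [0.4832, 0.0619, 0.0434]
orientation: [-0.0, 0.992, 0.128, -0.0]
contact_force: [-10.0, 3.0, 30.6]
finger_gap: 0.152
```

Run:
```python
from h import *
st()
```

```text
t 14.55 loc [-0.6  0.6 43.4] toolx yaw rel st 0.33 deg z [-0.001  0.001 -1.   ] F [-10.    3.   30.6] gap 0.152 q [-0.31  0.58  0.12  2.13 -0.16  0.44 -1.37]
```

{"api": "move_arm", "payload": {
  "slide": [
    [0,0,-0.8],
    [0,0,0],
    [0,0,0],
    [0,0,0],
    [0,0,0]
  ],
  "rot": [
    [0,0,0],
    [0,0,0],
    [0,0,0],
    [0,0,0],
    [0,0,0]
  ],
  "hand": [255,150,130,130,130]
}}

```text
t: 15.05
ee_pos: [0.4844, 0.0617, 0.0426]
orientation: [0.0, 0.992, 0.128, 0.0]
contact_force: [0.5, -0.4, 0.4]
finger_gap: 0.487
```

{"api": "move_arm", "payload": {
  "slide": [
    [0,0,-10],
    [0,0,-20],
    [0,0,-30],
    [0,0,-40],
    [0,0,-40],
    [0,0,-20],
    [0,40,0],
    [0,40,0]
  ],
  "rot": [
    [0,0,0],
    [0,0,0],
    [0,0,0],
    [0,0,0],
    [0,0,0],
    [0,0,0],
    [0,0,0],
    [0,0,0]
  ],
  "hand": [130,130,130,130,130,130,255,255]
}}

```text
t: 15.85
ee_pos: [0.5049, -0.0152, 0.2045]
orientation: [-0.0, 0.992, 0.129, 0.001]
contact_force: [-0.2, 0.3, -1.0]
finger_gap: 0.162
```

{"api": "move_arm", "payload": {
  "slide": [
    [0,45,0],
    [0,45,0],
    [0,45,0],
    [0,45,0],
    [0,45,0],
    [0,0,0]
  ],
  "rot": [
    [0,0,0],
    [0,0,0],
    [0,0,0],
    [0,0,0],
    [0,0,0],
    [0,0,0]
  ],
  "hand": [255,255,255,255,255,255]
}}

```text
t: 16.45
ee_pos: [0.5606, -0.2408, 0.2034]
orientation: [0.002, 0.992, 0.124, -0.0]
contact_force: [-0.2, -0.2, -0.2]
finger_gap: 0.003
```

Run:
```python
from h import *
st()
a=manip.grab_frame("side");b=manip.grab_frame("top")
crop(a,275,140,335,205,9,"pics/s16.png"); crop(b,240,170,325,255,9,"pics/t16.png")
```

```text
t 16.45 loc [  -0.9 -311.9  203.4] toolx yaw rel st -0.21 deg z [ 0.    -0.005 -1.   ] F [-0.2 -0.2 -0.2] gap 0.003 q [ 0.17  0.51  0.25  1.66 -0.14  0.98 -0.86]
```

View pics/s16.png

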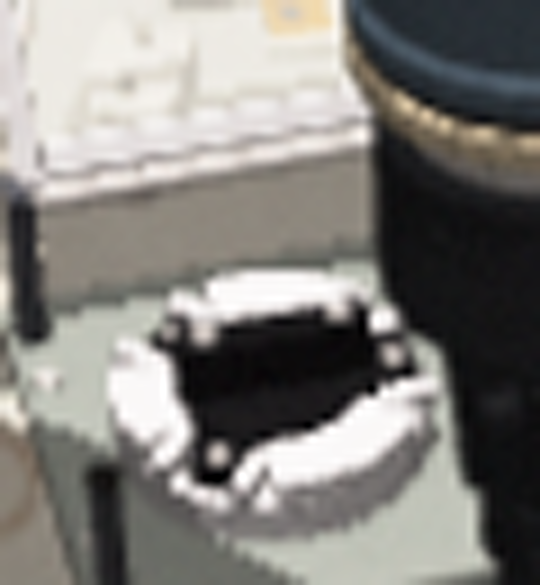

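View pics/t16.png

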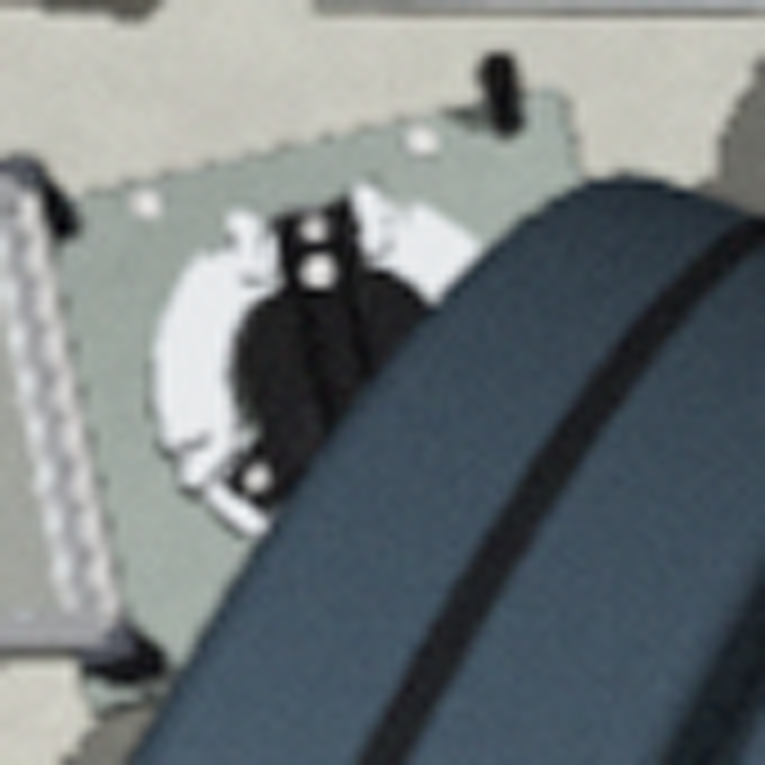

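Run:
```python
from h import *
a=manip.grab_frame("side");b=manip.grab_frame("top")
T=lambda u,v:(240+u/9-.5,170+v/9-.5); S=lambda u,v:(275+u/9-.5,140+v/9-.5)
for p,q in [((313,230),(392,355)),((317,270),(336,312)),((258,480),(172,333))]: 
    x=tri([b,a],[T(*p),S(*q)]); print(x.round(4),loc(x).round(1))
```

```text
[0.5239 0.0713 0.0396] [41.1 -0.5 39.6]
[0.5068 0.067  0.0622] [23.6 -0.4 62.2]
[0.4522 0.0836 0.0404] [-25.2  29.3  40.4]
```

Run:
```python
from h import *
a=manip.grab_frame("side");b=manip.grab_frame("top")
c,s=np.cos(ST[2]),np.sin(ST[2])
for th in (110,115,120,125):
  t=np.radians(th); y=.072-.164*np.cos(t); z=.069+.164*np.sin(t)
  for f,n,o,k in ((a,"s",(255,90),6),(b,"t",(190,150),5)):
    print(th,n,[((proj(f,[ST[0]+c*x-s*y,ST[1]+s*x+c*y,z])[0]-o+.5)*k).round(0).tolist() for x in (-.045,.045)])
crop(a,255,90,345,180,6,"pics/s17.png"); crop(b,190,150,310,260,5,"pics/t17.png")
```

```text
110 s [[124.0, 100.0], [311.0, 71.0]]
110 t [[106.0, 398.0], [68.0, 187.0]]
115 s [[119.0, 96.0], [304.0, 67.0]]
115 t [[77.0, 408.0], [40.0, 197.0]]
120 s [[115.0, 94.0], [299.0, 65.0]]
120 t [[51.0, 417.0], [15.0, 208.0]]
125 s [[112.0, 95.0], [293.0, 67.0]]
125 t [[28.0, 427.0], [-8.0, 219.0]]
```

View pics/s17.png

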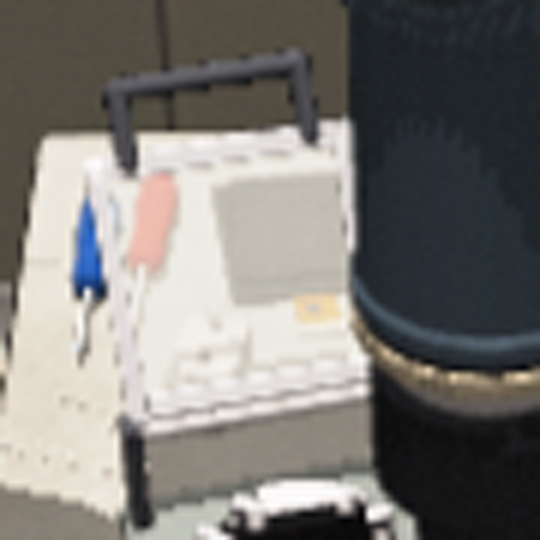

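View pics/t17.png

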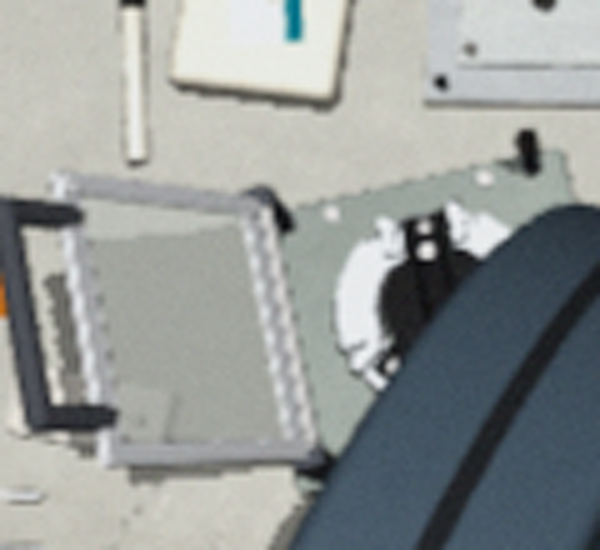

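{"api": "move_arm", "payload": {
  "slide": [
    [0,-20,-25],
    [0,-35,-25],
    [0,-45,-10],
    [0,-45,0],
    [0,-45,0],
    [0,-45,0],
    [0,-45,0],
    [0,-45,0]
  ],
  "rot": [
    [0,0,0],
    [0,0,0],
    [0,0,0],
    [0,0,0],
    [0,0,0],
    [0,0,0],
    [0,0,0],
    [0,0,0]
  ],
  "hand": [130,130,130,130,130,130,130,130],
  "grip_force": 25
}}

```text
t: 17.55
ee_pos: [0.4777, 0.084, 0.2632]
orientation: [-0.0, 0.992, 0.129, 0.0]
contact_force: [0.1, 0.5, -0.4]
finger_gap: 0.488
```

{"api": "move_arm", "payload": {
  "slide": [
    [0,-40,0],
    [0,-40,0],
    [0,-40,0],
    [0,0,0]
  ],
  "rot": [
    [0,0,0],
    [0,0,0],
    [0,0,0],
    [0,0,0]
  ],
  "hand": [130,130,130,130]
}}

```text
t: 17.95
ee_pos: [0.446, 0.2041, 0.2629]
orientation: [-0.001, 0.991, 0.133, -0.0]
contact_force: [0.2, -0.9, 0.1]
finger_gap: 0.492
```

Run:
```python
from h import *
st()
```

```text
t 17.95 loc [ -1.3 147.5 262.9] toolx yaw rel st 0.83 deg z [-0.001  0.003 -1.   ] F [ 0.2 -0.9  0.1] gap 0.492 q [-0.62  0.27  0.13  1.87 -0.04  1.01 -1.78]
```

{"api": "move_arm", "payload": {
  "slide": [
    [1,-11.5,0],
    [0,0,20],
    [0,0,20],
    [0,0,16],
    [0,0,12],
    [0,0,0]
  ],
  "rot": [
    [0,0,0.014],
    [0,0,0],
    [0,0,0],
    [0,0,0],
    [0,0,0],
    [0,0,0]
  ],
  "hand": [130,130,130,130,130,130]
}}

```text
t: 18.55
ee_pos: [0.4454, 0.2087, 0.1937]
orientation: [0.0, 0.993, 0.121, -0.001]
contact_force: [-1.4, -0.3, -1.1]
finger_gap: 0.487
```

Run:
```python
from h import *
st()
a=manip.grab_frame("side"); crop(a,255,70,345,170,6,"pics/s18.png")
```

```text
t 18.55 loc [ -0.7 152.1 193.7] toolx yaw rel st -0.48 deg z [-0.002 -0.001 -1.   ] F [-1.4 -0.3 -1.1] gap 0.487 q [-0.62  0.35  0.12  1.96 -0.06  0.83 -1.8 ]
```

View pics/s18.png

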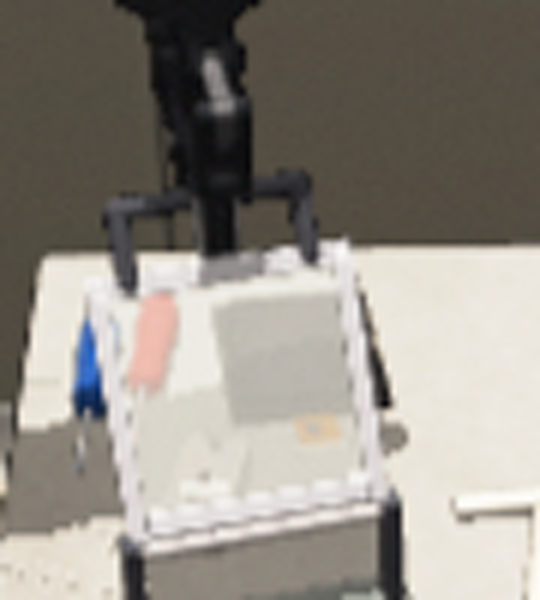

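{"api": "move_arm", "payload": {
  "slide": [
    [0,-5,2],
    [0,0,0],
    [0,0,0],
    [0,0,0],
    [0,0,0],
    [0,0,0]
  ],
  "rot": [
    [0,0,0],
    [0,0,0],
    [0,0,0],
    [0,0,0],
    [0,0,0],
    [0,0,0]
  ],
  "hand": [130,200,255,255,255,255]
}}

```text
t: 19.2
ee_pos: [0.4457, 0.2146, 0.1934]
orientation: [-0.001, 0.993, 0.121, 0.001]
contact_force: [-1.7, 3.4, 7.2]
finger_gap: 0.123
```

Run:
```python
from h import *
st()
```

```text
t 19.20 loc [  1.1 157.8 193.4] toolx yaw rel st -0.52 deg z [ 0.001  0.002 -1.   ] F [-1.7  3.4  7.2] gap 0.123 q [-0.63  0.35  0.12  1.96 -0.06  0.83 -1.81]
```

{"api": "move_arm", "payload": {
  "slide": [
    [0,17.7,-9.4],
    [0,18.7,-7.2],
    [0,19.4,-4.9],
    [0,19.9,-2.4],
    [0,20,0],
    [0,19.9,2.4],
    [0,19.4,4.9],
    [0,0,0]
  ],
  "rot": [
    [0,0,0],
    [0,0,0],
    [0,0,0],
    [0,0,0],
    [0,0,0],
    [0,0,0],
    [0,0,0],
    [0,0,0]
  ],
  "hand": [255,255,255,255,255,255,255,255]
}}

```text
t: 20.0
ee_pos: [0.4796, 0.0801, 0.2094]
orientation: [0.001, 0.993, 0.119, 0.001]
contact_force: [3.4, -3.0, 3.0]
finger_gap: 0.128
```

Run:
```python
from h import *
st()
```

```text
t 20.00 loc [  0.4  19.1 209.4] toolx yaw rel st -0.76 deg z [ 0.003 -0.001 -1.   ] F [ 3.4 -3.   3. ] gap 0.128 q [-0.38  0.32  0.16  1.96 -0.07  0.86 -1.52]
```

{"api": "move_arm", "payload": {
  "slide": [
    [0,18.5,7.5],
    [0,17.5,9.5],
    [0,16.3,11.8],
    [0,14.6,13.6],
    [0,12.8,15.3],
    [0,11,16.7],
    [0,8.8,18],
    [0,0,0]
  ],
  "rot": [
    [0,0,0],
    [0,0,0],
    [0,0,0],
    [0,0,0],
    [0,0,0],
    [0,0,0],
    [0,0,0],
    [0,0,0]
  ],
  "hand": [255,255,255,255,255,255,255,255]
}}

```text
t: 20.8
ee_pos: [0.5029, -0.0147, 0.1155]
orientation: [0.0, 0.993, 0.12, 0.001]
contact_force: [4.6, 1.0, -1.6]
finger_gap: 0.129
```

Run:
```python
from h import *
st()
a=manip.grab_frame("side"); crop(a,255,120,345,215,6,"pics/s19.png")
```

```text
t 20.80 loc [ -0.6 -78.5 115.5] toolx yaw rel st -0.62 deg z [ 0.001 -0.    -1.   ] F [ 4.6  1.  -1.6] gap 0.129 q [-0.17  0.48  0.14  2.03 -0.11  0.64 -1.28]
```

View pics/s19.png

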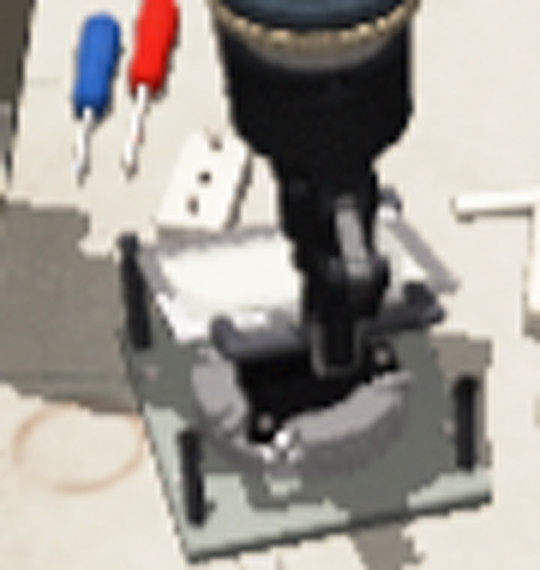

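{"api": "move_arm", "payload": {
  "slide": [
    [0,6.4,19],
    [0,4,19.6],
    [0,1.4,10],
    [0,0.2,6],
    [0,0,4],
    [0,0,0]
  ],
  "rot": [
    [0,0,0],
    [0,0,0],
    [0,0,0],
    [0,0,0],
    [0,0,0],
    [0,0,0]
  ],
  "hand": [255,255,255,255,255,255]
}}

```text
t: 21.45
ee_pos: [0.5053, -0.0255, 0.0582]
orientation: [0.0, 0.993, 0.121, 0.001]
contact_force: [3.8, 1.6, -1.8]
finger_gap: 0.127
```

Run:
```python
from h import *
st()
```

```text
t 21.45 loc [ -0.9 -89.6  58.2] toolx yaw rel st -0.54 deg z [ 0.001  0.    -1.   ] F [ 3.8  1.6 -1.8] gap 0.127 q [-0.12  0.57  0.12  2.08 -0.13  0.5  -1.24]
```

{"api": "move_arm", "payload": {
  "slide": [
    [0,0,1.5],
    [0,0,1.5],
    [0,0,1.5],
    [0,0,0]
  ],
  "rot": [
    [0,0,0],
    [0,0,0],
    [0,0,0],
    [0,0,0]
  ],
  "hand": [255,255,255,255]
}}

```text
t: 21.85
ee_pos: [0.5055, -0.0255, 0.0555]
orientation: [-0.0, 0.993, 0.121, 0.001]
contact_force: [0.1, 3.6, 21.5]
finger_gap: 0.125
```

Run:
```python
from h import *
st()
```

```text
t 21.85 loc [ -0.7 -89.6  55.5] toolx yaw rel st -0.55 deg z [ 0.003  0.    -1.   ] F [ 0.1  3.6 21.5] gap 0.125 q [-0.12  0.58  0.11  2.08 -0.13  0.49 -1.24]
```

{"api": "move_arm", "payload": {
  "slide": [
    [0,0,0.5],
    [0,0,-1],
    [0,0,0],
    [0,0,0]
  ],
  "rot": [
    [0,0,0],
    [0,0,0],
    [0,0,0],
    [0,0,0]
  ],
  "hand": [255,195,195,195]
}}

```text
t: 22.25
ee_pos: [0.5036, -0.0261, 0.0541]
orientation: [0.0, 0.993, 0.12, -0.001]
contact_force: [0.1, 0.0, -0.3]
finger_gap: 0.239
```

Run:
```python
from h import *
st()
a=manip.grab_frame("side"); crop(a,275,145,335,205,9,"pics/s20.png")
```

```text
t 22.25 loc [ -2.7 -89.7  54.1] toolx yaw rel st -0.58 deg z [-0.002 -0.    -1.   ] F [ 0.1  0.  -0.3] gap 0.239 q [-0.12  0.58  0.11  2.08 -0.13  0.49 -1.24]
```

View pics/s20.png

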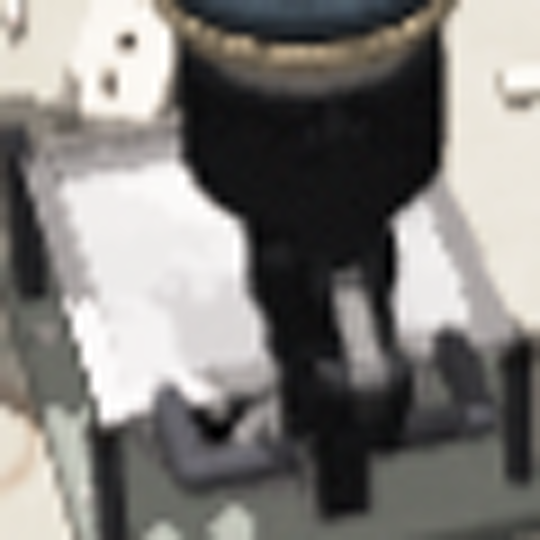

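Free, no contact; lift slowly, then clear away.

{"api": "move_arm", "payload": {
  "slide": [
    [0,0,-6],
    [0,0,-8],
    [0,0,-12],
    [0,0,-25],
    [0,0,-40],
    [0,30,-40],
    [0,45,-10],
    [0,45,0]
  ],
  "rot": [
    [0,0,0],
    [0,0,0],
    [0,0,0],
    [0,0,0],
    [0,0,0],
    [0,0,0],
    [0,0,0],
    [0,0,0]
  ],
  "hand": [195,195,195,195,195,195,195,195]
}}

```text
t: 23.1
ee_pos: [0.5348, -0.1433, 0.1992]
orientation: [0.001, 0.993, 0.122, 0.003]
contact_force: [1.0, -0.5, -0.9]
finger_gap: 0.232
```

{"api": "move_arm", "payload": {
  "slide": [
    [0,45,0],
    [0,45,0],
    [0,45,0],
    [0,45,0],
    [0,0,0]
  ],
  "rot": [
    [0,0,0],
    [0,0,0],
    [0,0,0],
    [0,0,0],
    [0,0,0]
  ],
  "hand": [195,195,195,195,195]
}}

```text
t: 23.6
ee_pos: [0.5752, -0.3246, 0.1962]
orientation: [0.002, 0.993, 0.117, -0.0]
contact_force: [-0.1, -0.8, 0.5]
finger_gap: 0.24
```

Run:
```python
from h import *
st()
a=manip.grab_frame("side");b=manip.grab_frame("top")
c,s=np.cos(ST[2]),np.sin(ST[2])
for th in (0,3,6):
  t=np.radians(th); y=.072-.164*np.cos(t); z=.069+.164*np.sin(t)
  for f,n,o,k in ((a,"s",(265,140),8),(b,"t",(230,165),6)):
    print(th,n,[((proj(f,[ST[0]+c*x-s*y,ST[1]+s*x+c*y,z])[0]-o+.5)*k).round(0).tolist() for x in (-.045,.045)])
crop(a,265,140,345,210,8,"pics/s21.png"); crop(b,230,165,325,255,6,"pics/t21.png")
```

```text
t 23.60 loc [  -7.7 -396.7  196.2] toolx yaw rel st -0.98 deg z [ 0.    -0.005 -1.   ] F [-0.1 -0.8  0.5] gap 0.24 q [ 0.33  0.59  0.19  1.53 -0.12  1.03 -0.79]
0 s [[249.0, 468.0], [506.0, 417.0]]
0 t [[526.0, 316.0], [475.0, 107.0]]
3 s [[248.0, 448.0], [506.0, 398.0]]
3 t [[526.0, 312.0], [474.0, 102.0]]
6 s [[246.0, 428.0], [505.0, 378.0]]
6 t [[524.0, 309.0], [472.0, 97.0]]
```

View pics/s21.png

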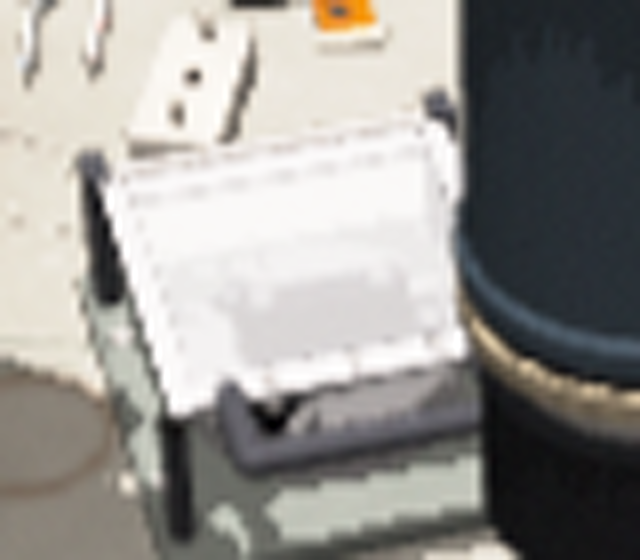

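View pics/t21.png

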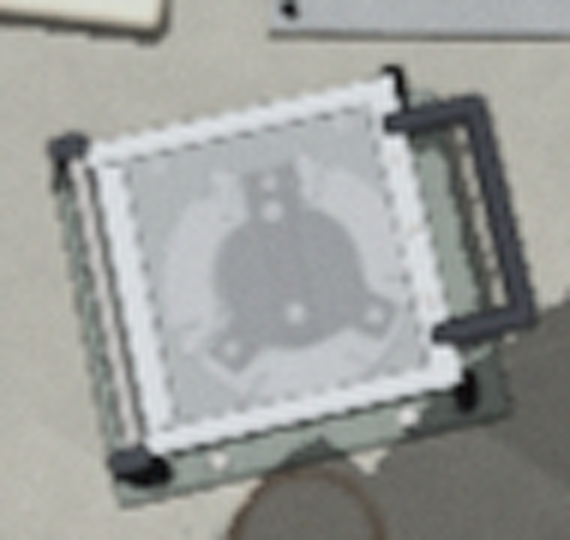

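{"api": "move_arm", "payload": {
  "slide": [
    [1,-44,0],
    [1,-44,0],
    [1,-44,0],
    [1,-44,0],
    [1,-44,0],
    [1,-44,0],
    [1,-40,0],
    [0,0,0]
  ],
  "rot": [
    [0,0,0],
    [0,0,0],
    [0,0,0],
    [0,0,0],
    [0,0,0],
    [0,0,0],
    [0,0,0],
    [0,0,0]
  ],
  "hand": [255,255,255,255,255,255,255,255]
}}

```text
t: 24.5
ee_pos: [0.5086, -0.0124, 0.196]
orientation: [-0.002, 0.992, 0.126, -0.0]
contact_force: [-0.5, -0.3, -0.0]
finger_gap: 0.0
```

Run:
```python
from h import *
st()
```

```text
t 24.50 loc [  5.6 -77.7 196. ] toolx yaw rel st 0.03 deg z [-0.001  0.004 -1.   ] F [-0.5 -0.3 -0. ] gap 0.0 q [-0.19  0.37  0.17  1.92 -0.09  0.85 -1.29]
```

{"api": "move_arm", "payload": {
  "slide": [
    [-3,13,20],
    [0,0,30],
    [0,0,30],
    [0,0,22],
    [0,0,10],
    [0,0,0]
  ],
  "rot": [
    [0,0,0],
    [0,0,0],
    [0,0,0],
    [0,0,0],
    [0,0,0],
    [0,0,0]
  ],
  "hand": [255,255,255,255,255,255]
}}

```text
t: 25.1
ee_pos: [0.5098, -0.033, 0.0829]
orientation: [-0.0, 0.993, 0.121, -0.001]
contact_force: [-0.7, -0.9, -0.4]
finger_gap: 0.003
```

Run:
```python
from h import *
st()
```

```text
t 25.10 loc [  1.5 -98.   82.9] toolx yaw rel st -0.51 deg z [-0.002  0.    -1.   ] F [-0.7 -0.9 -0.4] gap 0.003 q [-0.12  0.54  0.14  2.04 -0.13  0.57 -1.22]
```

{"api": "move_arm", "payload": {
  "slide": [
    [0,-7,0],
    [0,0,3],
    [0,0,2],
    [0,0,2],
    [0,0,1],
    [0,0,0]
  ],
  "rot": [
    [0,0,0],
    [0,0,0],
    [0,0,0],
    [0,0,0],
    [0,0,0],
    [0,0,0]
  ],
  "hand": [255,255,255,255,255,255]
}}

```text
t: 25.7
ee_pos: [0.5088, -0.0268, 0.0753]
orientation: [0.0, 0.993, 0.121, -0.0]
contact_force: [-0.5, -0.1, 0.9]
finger_gap: 0.002
```

Run:
```python
from h import *
st()
```

```text
t 25.70 loc [  2.2 -91.7  75.3] toolx yaw rel st -0.57 deg z [-0. -0. -1.] F [-0.5 -0.1  0.9] gap 0.002 q [-0.13  0.55  0.13  2.05 -0.13  0.55 -1.23]
```

{"api": "move_arm", "payload": {
  "slide": [
    [0,0,1],
    [0,0,1],
    [0,0,0]
  ],
  "rot": [
    [0,0,0],
    [0,0,0],
    [0,0,0]
  ],
  "hand": [255,255,255]
}}

```text
t: 26.0
ee_pos: [0.509, -0.0267, 0.0745]
orientation: [-0.0, 0.993, 0.12, 0.0]
contact_force: [-4.8, 1.0, 18.4]
finger_gap: 0.003
```

Run:
```python
from h import *
st()
```

```text
t 26.00 loc [  2.4 -91.7  74.5] toolx yaw rel st -0.58 deg z [ 0.001  0.    -1.   ] F [-4.8  1.  18.4] gap 0.003 q [-0.13  0.55  0.13  2.05 -0.13  0.55 -1.23]
```

Handle top at ~75 mm with a hard stop: fully closed. Retreat and verify.

{"api": "move_arm", "payload": {
  "slide": [
    [0,0,-10],
    [0,0,-30],
    [0,0,-40],
    [0,30,-40],
    [0,45,0],
    [0,45,0],
    [0,45,0],
    [0,45,0]
  ],
  "rot": [
    [0,0,0],
    [0,0,0],
    [0,0,0],
    [0,0,0],
    [0,0,0],
    [0,0,0],
    [0,0,0],
    [0,0,0]
  ],
  "hand": [255,255,255,255,255,255,255,255]
}}

```text
t: 26.8
ee_pos: [0.5594, -0.2323, 0.1938]
orientation: [0.0, 0.993, 0.121, 0.0]
contact_force: [0.4, 0.8, 0.8]
finger_gap: 0.002
```

{"api": "move_arm", "payload": {
  "slide": [
    [0,45,0],
    [0,45,0],
    [0,30,0],
    [0,0,0],
    [0,0,0],
    [0,0,0]
  ],
  "rot": [
    [0,0,0],
    [0,0,0],
    [0,0,0],
    [0,0,0],
    [0,0,0],
    [0,0,0]
  ],
  "hand": [255,255,255,255,255,255]
}}

```text
t: 27.4
ee_pos: [0.588, -0.3456, 0.1932]
orientation: [-0.001, 0.993, 0.121, -0.0]
contact_force: [0.0, 0.1, 0.7]
finger_gap: 0.006
```

Run:
```python
from h import *
st()
a=manip.grab_frame("side");b=manip.grab_frame("top")
A=cv2.resize(a["pixels"][140:210,265:345,::-1],None,fx=5,fy=5); B=cv2.resize(b["pixels"][170:250,232:312,::-1],None,fx=4.375,fy=4.375)
cv2.imwrite("pics/p22.png",np.hstack([A,B]))
cv2.imwrite("pics/t22.png",b["pixels"][:,:,::-1])
```

```text
t 27.40 loc [  -0.5 -420.2  193.2] toolx yaw rel st -0.49 deg z [-0.     0.001 -1.   ] F [0.  0.1 0.7] gap 0.006 q [ 0.35  0.63  0.19  1.47 -0.13  1.06 -0.75]
```

View pics/p22.png

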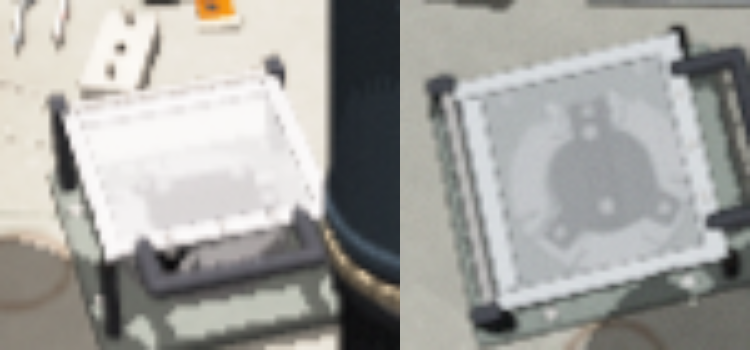

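View pics/t22.png

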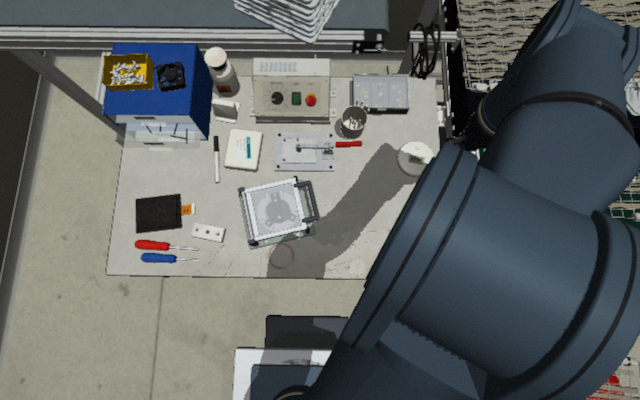

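The guard is closed flat on its stops. The cartridge is seated under it, with its bar along the station's x and its lugs in the notches. Everything visible on the bench is where it was.

```bash
python3 -c "
from station import manip
print(manip.sign_off())"
```

```text
the job is handed in; nothing more can be done
None
```

The job is done and handed in at about 27.5 s. The guard was opened to about 121°, and the cartridge was turned about 94° clockwise and pressed home. The guard was then closed onto its stops and released, with the arm clear.

**Last checks**
- **Cartridge:** It went down about 10 mm and hit a hard stop at about 30 N, after about 6 N on the way down. Points on it measured from both cameras came out 9–11 mm lower than before. The lugs I could see are in their notches, with yaw error under 1°.
- **Guard:** A second press on the handle met a firm stop at 18 N with its top about 75 mm up, which is the closed height. The last pictures show it level and the wrist force near zero.

**What disagreed or went wrong**
- **Turn angle:** The cartridge started about 94° from its seat in the images, not the stated 26–75°. I went by the images, and it fitted.
- **Opening the guard:** My first push passed over the handle. The second jammed by friction at about 34 N, and the third worked once I followed the guard's arc.
- **Station position:** My first estimate was off by about 5 mm. I corrected it from the socket ring.
- **Bystanders:** The arm never went near them, but it partly hid the tape and the meter in the last top picture, so I could not recheck those.

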